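Close the green drain valve of the fish tank

TASK

Close the valve with the green T-handle: take the white-tipped end of its bar and swing it clockwise (seen from above) about a quarter turn, then change to the all-green end and swing that on clockwise until the handle is fully home, with the white tip over the red dot. Let go, and leave the orange handle as it is.

Things in the scene. Friction and masses are not known exactly. Their poses are not given: they have to be found in the camera images.
- green_handle (a joint): Angle of the green T-handle in rad. 0 = fully open (white tip over the white dot), grows clockwise seen from above, pi = fully closed at a hard stop (white tip over the red dot). Stiff: about 0.5 N m (8 N at a grip point), it stays where it is left.
- green_hub (a point): Centre of the green T-handle, on its vertical turning axis, at the bar's mid height, 110 mm above the table. The bar is level, 164 mm end to end, 14 wide, 20 tall; x axis along it to the white tip. Under it a white valve (up to 80 mm high) with green collars, on a fixed grey plate 236 x 100 mm with a white (open) and a red (closed) dot 100 mm either side of the axis.
- green_tip (a point): Grip point on the white-tipped end of the green bar: 64 mm from the axis, at the bar's mid height and mid width (the bar ends 18 mm farther out; the white part is the last 32 mm). The all-green end has its like grip point 64 mm from the axis on the opposite side.
- orange_tip (a point): The like grip point on the orange handle's white tip, 64 mm from its axis. Same build of valve, orange handle and collars, axis 260 to 400 mm from the green one. To be left as it is. Near by: glass beaker (100 mm tall), white bottle (190 mm tall), small white pump, centres at least 190 mm from either valve's axis.

How it is judged:
On the way, in this order (a step that is already met when the one before it is completed fails the run):
1. the handle is swung clockwise past 0.8 rad by its white-tipped end (value of joint green_handle above 0.8 rad and horizontal distance between the grasp point and green_tip below 0.05 m and contact force between the fingers and anything else above 0.5 N), for 0.1 s.
2. the all-green end is taken while the handle still has a good part to turn (before 2.6 rad) (value of joint green_handle below 2.6 rad and horizontal distance between the grasp point and green_tip above 0.085 m and horizontal distance between the grasp point and green_hub below 0.1 m and contact force between the fingers and anything else above 0.5 N), for 0.1 s.
At the end, for the whole second after the job is handed in: The green handle is within 15 degrees of its closed stop (joint above 2.88 rad), at rest and let go; the orange handle is where it was (its tip within 20 mm) (value of joint green_handle above 2.88 rad and velocity of joint green_handle between -0.05 and 0.05 rad/s); the robot touches nothing.
It fails at once if the orange handle is moved by more than 20 mm at its tip (distance of orange_tip from where it was at the start of the episode above 0.02 m).
It also fails if it takes over 48 s, if anything falls off the work surface, if the arm or the gripper's body presses on something with over 40 N, if the wrist force passes 120 N, or if a joint passes its speed limit or range.

ROBOT

A 6-joint arm with a two-finger parallel gripper is mounted at the origin on the work surface. World frame = base frame: x ahead of the robot, y to its left, z up, the work surface at z = 0. Lengths are in m, angles in rad, forces in N, time in s.
With the tool pointing down it reaches from about 0.275 to 0.825 m from the base axis. Payload 5.2 kg.
Tool frame: the origin (TCP) lies at the very end of the fingers, on their centre line; the grasp point (between the pads) lies 19 mm behind it (r.grasp_offset is the distance from the TCP to the grasp point, in m); x points along the fingers, z is the direction in which the jaws open and shut, and the axes are right-handed (so a half turn about x gives the same grasp; the last joint's range is limited). The gripper opens to 93 mm and grips with 3 to 60 N. Pads are 15 mm wide; open, the fingers measure 128 mm over their backs; the gripper's body (75 mm by 188 mm) begins 65 mm behind the grasp point.
Start: joints at [-1.499, 0.259, 1.535, -0, 1.348, -0.203], TCP at [0.149, -0.529, 0.219] pointing down, gripper open.
Joint ranges: [-3.14, 3.14], [-0.91, 2.08], [0.19, 2.58], [-1.22, 4.36], [0.22, 2.71], [-3.12, 3.12]. Speed limits (rad/s): [2.57, 2.57, 3.14, 3.14, 3.14, 3.14].

INTERFACE

Orientations are given as a rotation vector (axis times angle).
In Python, from workcell import r, viewer gives the robot as it stands.
- The arm moves only by the tool carry_out, never from a script. Its argument "plan" is a list of rows, each an object of numbers: "dx", "dy", "dz": the shift along the world's x, y, z in cm; "rx", "ry", "rz": the turn, a rotation vector about the world's x, y, z in rad. In form: [{"dx": .., "dy": .., "dz": .., "rx": .., "ry": .., "rz": ..}, ...]. A call has exactly 8 rows; each row shifts and turns the commanded pose from where the row before left it; what a row does not reach is not made up. A row lasts 1/10 s, in which the tool goes at most 50 mm and 8.59 degrees, less where a joint would pass 70% of its speed; a pose out of reach is approached as far as the arm can. A call with a gripper value outside its range is refused whole. "gripper" is the closure, from 0 (fully open) to 1 (shut), set as the call begins (left out, the last holds). The fingers move at their own pace and stop on an object; "force" is the grip in N (left out, the last holds). Time passes only in rows, so rows that do not move let the fingers close, or fill a call up. It gives the time, the measured TCP pose, the force and the opening at its end, in the units of the state.
- r.read_state(): the state, without advancing time (a new reading comes with each control period).
- viewer.capture(name): name is "scene" or "top" or "wrist"; returns a dict with "color" (480x640x3 uint8, blue, green, red), "fx", "fy", "cx", "cy" (pixels), "k1" (the pictures are not rectified: a ray, as slopes to the right and down, at radius r is drawn at 1 + k1 r^2 times it, then the intrinsics apply), "camera_from_world" (4x4, takes a point from world to camera coordinates). Camera axes: x right, y up, looking along -z (the intrinsics and any distortion apply to the point x, -y, -z); pixel columns grow to the right and rows downward; lengths in m; the calibration is good to about 2 mm. A picture is of the moment at which its call begins. There is no depth.
- r.job_done(): hands the job in, once; it reports no verdict.
The state is a dict: "time": time; "joint_positions": joint angles; "joint_velocities": joint speeds; "joint_torque": joint torques, N m; "tcp_pos": TCP position; "eef_rot": TCP orientation; "wrist_force": force on the tool from outside, world axes, zero at the start; "moment": the same for the moment, N m; "opening": finger opening in m.
Only numpy, scipy, OpenCV 4.12 (cv2) and the standard library are available. Lean on these libraries where they do the work, as an engineer would, in place of code of your own. Each camera call takes 0.05 s, during which the arm holds its last target. There are 200 camera calls.

## Working session

There is one attempt and no reset: what is moved stays moved. The work goes in short steps, Python scripts to look and compute and a tool call to move; the robot and the scene stay as the last step left them, time stands still between calls to the robot, and variables do not carry over. Pictures are saved under pics/ and viewed, about 8 in all and at most 12, crops included, and the job is handed in when it is done.

Besides the shell and the picture viewer there is one more tool, called after "Request:" as a command line: name --argument value ..., lists and objects as JSON in quotes. carry_out: Moves the arm, as the interface text tells. Its arguments: {"type":"object","properties":{"plan":{"type":"array"},"gripper":{"type":"number"},"force":{"type":"number"}},"required":["plan"]}

```bash
mkdir -p pics; ls; cat > h.py <<'E'
import numpy as np, cv2
from workcell import r, viewer
from scipy.spatial.transform import Rotation as R
def cap(n,f):
    c=viewer.capture(n); cv2.imwrite('pics/'+f,c['color']); np.save('pics/'+f+'.npy',{k:v for k,v in c.items() if k!='color'},allow_pickle=True); return c
def load(f): return np.load('pics/'+f+'.npy',allow_pickle=True).item()
def toworld(c,u,v,z):
    xd=(u-c['cx'])/c['fx']; yd=(v-c['cy'])/c['fy']; k=c['k1']; x,y=xd,yd
    for _ in range(30):
        s=1+k*(x*x+y*y); x,y=xd/s,yd/s
    T=np.array(c['camera_from_world']); Rw=T[:3,:3].T; o=-Rw@T[:3,3]; d=Rw@np.array([x,-y,-1])
    return o+d*(z-o[2])/d[2]
E
python3 - <<'E'
from h import *
cap('top','top1.png'); cap('scene','sc1.png')
s=r.read_state(); print({k:np.round(v,3) for k,v in s.items()}, r.grasp_offset, R.from_rotvec(s['eef_rot']).as_matrix().round(3))
E
```

```text
pics
{'time': np.float64(0.1), 'joint_positions': array([-1.499,  0.259,  1.536, -0.   ,  1.348, -0.203]), 'joint_velocities': array([-0.   , -0.001, -0.004, -0.001,  0.   , -0.001]), 'joint_torque': array([ 2.0000e-03, -4.3821e+01, -2.8465e+01,  7.2000e-02,  3.6000e-02,
       -0.0000e+00]), 'tcp_pos': array([ 0.149, -0.529,  0.218]), 'eef_rot': array([ 1.006,  1.328, -1.004]), 'wrist_force': array([ 0.416, -0.432, -0.501]), 'moment': array([ 0.02 , -0.021, -0.044]), 'opening': np.float64(0.093)} 0.0188 [[-0.     0.962  0.271]
 [ 0.002  0.271 -0.962]
 [-1.     0.    -0.002]]
```

View pics/top1.png

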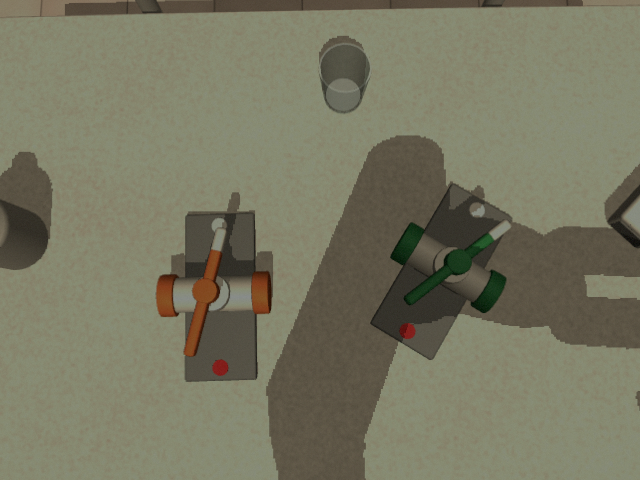

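View pics/sc1.png

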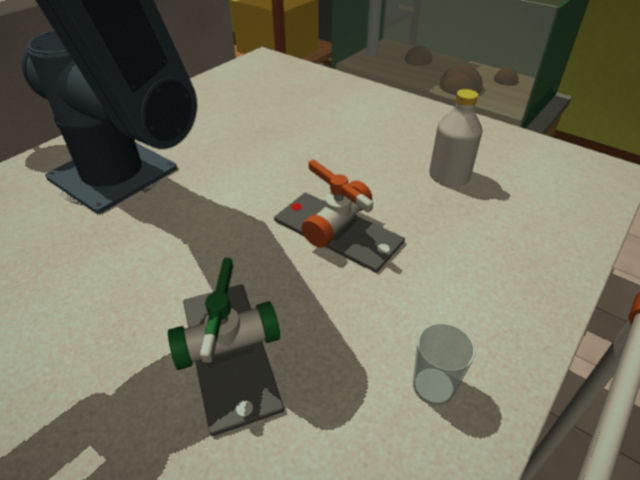

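Top view: green hub at (458,262), white end at about (508,226), green end at (408,300), white dot (477,210), red dot (408,331). The orange hub is at (205,291) and the pump is at the right edge. The scene view agrees with this.

```bash
python3 - <<'E'
from h import *
c=load('top1.png')
T=np.array(c['camera_from_world']); print('cam',(-T[:3,:3].T@T[:3,3]).round(3))
img=cv2.imread('pics/top1.png'); 
P={}
for n,u,v,z in [('hub',458,262,.125),('tip',507,227,.12),('tail',409,300,.12),('wd',477,210,.01),('rd',408,331,.01),('ohub',205,291,.125),('otip',221,226,.12),('pump',630,215,.05)]:
    P[n]=toworld(c,u,v,z)[:2]; print(n,P[n].round(4))
print('bar len',np.linalg.norm(P['tip']-P['tail']),'mid',(P['tip']+P['tail'])/2,'dotmid',(P['wd']+P['rd'])/2,'dots',np.linalg.norm(P['wd']-P['rd']))
a=lambda d:np.arctan2(d[1],d[0])
print('bar ang',a(P['tip']-P['tail']),'open ang',a(P['wd']-P['rd']))
E
```

```text
cam [0.463 0.001 0.867]
hub [ 0.54   -0.1643]
tip [ 0.5836 -0.2287]
tail [ 0.4945 -0.1032]
wd [ 0.6268 -0.2208]
rd [ 0.4561 -0.1156]
ohub [0.5082 0.1471]
otip [0.5898 0.1293]
pump [ 0.6093 -0.4201]
bar len 0.1539077072138814 mid [ 0.53903664 -0.16593897] dotmid [ 0.54143777 -0.16819132] dots 0.20053148778857158
bar ang -0.9531970411161519 open ang -0.5519468431595212
```

Request:
carry_out --plan '[{"dx": 2.6,"dy": 1.9,"rz": 0.12},{"dx": 2.7,"dy": 1.95,"rz": 0.12},{"dx": 2.7,"dy": 1.95,"rz": 0.12},{"dx": 2.7,"dy": 1.95,"rz": 0.12},{"dx": 2.7,"dy": 1.95,"rz": 0.12},{"dx": 2.7,"dy": 1.95,"rz": 0.12},{"dx": 2.7,"dy": 1.95,"rz": 0.12},{"dx": 2.7,"dy": 1.95,"rz": 0.12}]' --gripper 0 --force 40

```text
invalid input
```

Request:
carry_out --plan '[{"dx": 2.7,"dy": 1.95,"rz": 0.12},{"dx": 2.7,"dy": 1.95,"rz": 0.12},{"dx": 2.7,"dy": 1.95,"rz": 0.12},{"dx": 2.7,"dy": 1.95,"rz": 0.12},{"dx": 2.7,"dy": 1.95,"rz": 0.12},{"dx": 2.7,"dy": 1.95,"rz": 0.12},{"dx": 2.7,"dy": 1.95,"rz": 0.12},{"dx": 2.4,"dy": 1.9,"rz": 0.11}]'

```text
invalid input
```

```bash
cat >> h.py <<'E'
def st():
    s=r.read_state(); M=R.from_rotvec(s['eef_rot']).as_matrix()
    print('t',round(float(s['time']),2),'tcp',np.round(s['tcp_pos'],4),'x',M[:,0].round(3),'yaw',round(float(np.arctan2(M[1,2],M[0,2])),3),'F',np.round(s['wrist_force'],1),'open',round(float(s['opening']),4),'q',np.round(s['joint_positions'],2)); return s
E
python3 - <<'E'
from h import *
cap('wrist','w1.png'); st()
E
```

```text
t 0.15 tcp [ 0.1493 -0.5289  0.218 ] x [-0.     0.001 -1.   ] yaw -1.296 F [ 0.3  0.6 -0.4] open 0.0929 q [-1.5   0.26  1.54  0.    1.35 -0.2 ]
```

View pics/w1.png

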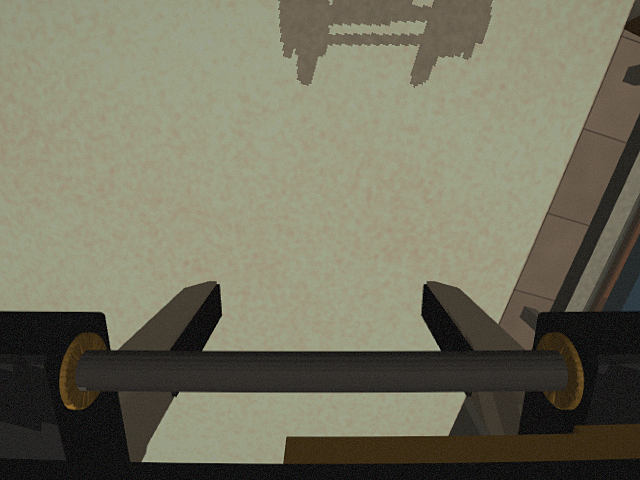

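The call was refused as invalid, so the arm has not moved and the wrist view shows only bare table and the fingers. All six keys are probably required in every row.

Request:
carry_out --plan '[{"dx": 2.6,"dy": 1.9,"dz": 0,"rx": 0,"ry": 0,"rz": 0.12},{"dx": 2.7,"dy": 1.95,"dz": 0,"rx": 0,"ry": 0,"rz": 0.12},{"dx": 2.7,"dy": 1.95,"dz": 0,"rx": 0,"ry": 0,"rz": 0.12},{"dx": 2.7,"dy": 1.95,"dz": 0,"rx": 0,"ry": 0,"rz": 0.12},{"dx": 2.7,"dy": 1.95,"dz": 0,"rx": 0,"ry": 0,"rz": 0.12},{"dx": 2.7,"dy": 1.95,"dz": 0,"rx": 0,"ry": 0,"rz": 0.12},{"dx": 2.7,"dy": 1.95,"dz": 0,"rx": 0,"ry": 0,"rz": 0.12},{"dx": 2.7,"dy": 1.95,"dz": 0,"rx": 0,"ry": 0,"rz": 0.12}]' --gripper 0 --force 40

```text
time: 0.95
tcp_pos: [0.3652, -0.3728, 0.2185]
eef_rot: [0.26, 1.555, -0.26]
wrist_force: [-0.8, -1.1, 0.2]
opening: 0.0928
```

Request:
carry_out --plan '[{"dx": 2.7,"dy": 1.95,"dz": 0,"rx": 0,"ry": 0,"rz": 0.12},{"dx": 2.7,"dy": 1.95,"dz": 0,"rx": 0,"ry": 0,"rz": 0.12},{"dx": 2.7,"dy": 1.95,"dz": 0,"rx": 0,"ry": 0,"rz": 0.12},{"dx": 2.7,"dy": 1.95,"dz": 0,"rx": 0,"ry": 0,"rz": 0.12},{"dx": 2.7,"dy": 1.95,"dz": 0,"rx": 0,"ry": 0,"rz": 0.12},{"dx": 2.7,"dy": 1.95,"dz": 0,"rx": 0,"ry": 0,"rz": 0.12},{"dx": 2.7,"dy": 1.95,"dz": 0,"rx": 0,"ry": 0,"rz": 0.12},{"dx": 2.4,"dy": 1.9,"dz": 0,"rx": 0,"ry": 0,"rz": 0.11}]'

```text
time: 1.75
tcp_pos: [0.5783, -0.2172, 0.2182]
eef_rot: [-0.484, 1.516, 0.485]
wrist_force: [0.1, -0.9, -1.0]
opening: 0.0931
```

```bash
python3 - <<'E'
from h import *
cap('wrist','w2.png'); st()
E
```

```text
t 1.8 tcp [ 0.5813 -0.2141  0.218 ] x [ 0.002  0.003 -1.   ] yaw 0.627 F [1.6 1.4 0.9] open 0.093 q [-0.53  0.38  1.36  0.    1.4  -1.16]
```

View pics/w2.png

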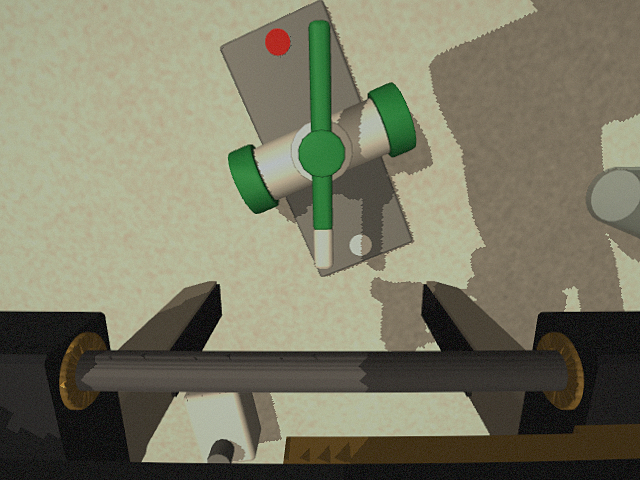

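The wrist view shows the bar almost vertical in the image and centred between the fingers: tip end (323,266), hub (322,153), tail end (319,22), white dot (360,245), red dot (278,42).

```bash
python3 - <<'E'
from h import *
c=load('w2.png'); P={}
for n,u,v,z in [('hub',322,153,.125),('tip',323.5,267,.12),('tail',318.5,21,.12),('wd',360,245,.01),('rd',278,42,.01)]:
    P[n]=toworld(c,u,v,z)[:2]; print(n,P[n].round(4))
a=lambda d:np.arctan2(d[1],d[0])
print('len',np.linalg.norm(P['tip']-P['tail']),'mid',(P['tip']+P['tail'])/2,'dotmid',(P['wd']+P['rd'])/2,np.linalg.norm(P['wd']-P['rd']))
print('bar',a(P['tip']-P['tail']),'open',a(P['wd']-P['rd']))
E
```

```text
hub [ 0.5425 -0.1662]
tip [ 0.5898 -0.2306]
tail [ 0.4944 -0.1026]
wd [ 0.6281 -0.2204]
rd [ 0.4574 -0.1137]
len 0.15965474750925096 mid [ 0.54208231 -0.166588  ] dotmid [ 0.54272134 -0.16704845] 0.2012924076005853
bar -0.9299696666916906 open -0.558452168507359
```

Request:
carry_out --plan '[{"dx": -0.1,"dy": -0.4,"dz": -1.5,"rx": 0,"ry": 0,"rz": 0},{"dx": 0,"dy": 0,"dz": -2.2,"rx": 0,"ry": 0,"rz": 0},{"dx": 0,"dy": 0,"dz": -2.4,"rx": 0,"ry": 0,"rz": 0},{"dx": 0,"dy": 0,"dz": -2.4,"rx": 0,"ry": 0,"rz": 0},{"dx": 0,"dy": 0,"dz": -2.2,"rx": 0,"ry": 0,"rz": 0},{"dx": 0,"dy": 0,"dz": -1.2,"rx": 0,"ry": 0,"rz": 0},{"dx": 0,"dy": 0,"dz": -0.7,"rx": 0,"ry": 0,"rz": 0},{"dx": 0,"dy": 0,"dz": 0,"rx": 0,"ry": 0,"rz": 0}]'

```text
time: 2.6
tcp_pos: [0.5759, -0.2222, 0.092]
eef_rot: [-0.48, 1.518, 0.482]
wrist_force: [0.0, 0.6, 0.1]
opening: 0.0926
```

Request:
carry_out --plan '[{"dx": 0,"dy": 0,"dz": 0,"rx": 0,"ry": 0,"rz": 0},{"dx": 0,"dy": 0,"dz": 0,"rx": 0,"ry": 0,"rz": 0},{"dx": 0,"dy": 0,"dz": 0,"rx": 0,"ry": 0,"rz": 0},{"dx": 0,"dy": 0,"dz": 0,"rx": 0,"ry": 0,"rz": 0},{"dx": 0,"dy": 0,"dz": 0,"rx": 0,"ry": 0,"rz": 0},{"dx": 0,"dy": 0,"dz": 0,"rx": 0,"ry": 0,"rz": 0},{"dx": 0,"dy": 0,"dz": 0,"rx": 0,"ry": 0,"rz": 0},{"dx": 0,"dy": 0,"dz": 0,"rx": 0,"ry": 0,"rz": 0}]' --gripper 1 --force 40

```text
time: 3.4
tcp_pos: [0.5762, -0.2224, 0.0926]
eef_rot: [-0.481, 1.517, 0.481]
wrist_force: [-0.4, -0.2, -0.2]
opening: 0.0334
```

```bash
python3 - <<'E'
from h import *
s=st()
# arc increments of 0.1 rad clockwise from grip at angle a0
h=np.array([.542,-.1665]); d=s['tcp_pos'][:2]-h; a0=np.arctan2(d[1],d[0]); print('r',np.linalg.norm(d),'a0',a0)
a=-0.94-0.1*np.arange(17); p=h+.064*np.c_[np.cos(a),np.sin(a)]
print((np.diff(p,axis=0)*100).round(2).tolist())
E
```

```text
t 3.4 tcp [ 0.5762 -0.2224  0.0926] x [-0.  0. -1.] yaw 0.614 F [-0.4 -0.2 -0.2] open 0.0334 q [-0.55  0.48  1.53 -0.    1.13 -1.16]
r 0.06552083566634075 a0 -1.0210297100888168
[[-0.53, -0.35], [-0.57, -0.3], [-0.59, -0.24], [-0.61, -0.18], [-0.63, -0.12], [-0.64, -0.05], [-0.64, 0.01], [-0.64, 0.08], [-0.62, 0.14], [-0.61, 0.2], [-0.58, 0.26], [-0.56, 0.32], [-0.52, 0.37], [-0.48, 0.42], [-0.44, 0.47], [-0.39, 0.51]]
```

Request:
carry_out --plan '[{"dx": 0.2,"dy": 0.2,"dz": 0,"rx": 0,"ry": 0,"rz": 0.01},{"dx": 0.2,"dy": 0.2,"dz": 0,"rx": 0,"ry": 0,"rz": 0.01},{"dx": 0,"dy": 0,"dz": 0,"rx": 0,"ry": 0,"rz": 0},{"dx": 0,"dy": 0,"dz": 0,"rx": 0,"ry": 0,"rz": 0},{"dx": 0,"dy": 0,"dz": 0,"rx": 0,"ry": 0,"rz": 0},{"dx": 0,"dy": 0,"dz": 0,"rx": 0,"ry": 0,"rz": 0},{"dx": 0,"dy": 0,"dz": 0,"rx": 0,"ry": 0,"rz": 0},{"dx": 0,"dy": 0,"dz": 0,"rx": 0,"ry": 0,"rz": 0}]'

```text
time: 4.2
tcp_pos: [0.5806, -0.218, 0.0927]
eef_rot: [-0.496, 1.513, 0.497]
wrist_force: [3.5, 3.1, -0.0]
opening: 0.0136
```

```bash
python3 - <<'E'
from h import *
s=st()
E
```

```text
t 4.2 tcp [ 0.5806 -0.218   0.0927] x [ 0.001  0.    -1.   ] yaw 0.634 F [ 3.5  3.1 -0. ] open 0.0136 q [-0.54  0.49  1.52  0.    1.13 -1.17]
```

Request:
carry_out --plan '[{"dx": -0.53,"dy": -0.35,"dz": 0,"rx": 0,"ry": 0,"rz": -0.1},{"dx": -0.57,"dy": -0.3,"dz": 0,"rx": 0,"ry": 0,"rz": -0.1},{"dx": -0.59,"dy": -0.24,"dz": 0,"rx": 0,"ry": 0,"rz": -0.1},{"dx": -0.61,"dy": -0.18,"dz": 0,"rx": 0,"ry": 0,"rz": -0.1},{"dx": -0.63,"dy": -0.12,"dz": 0,"rx": 0,"ry": 0,"rz": -0.1},{"dx": -0.64,"dy": -0.05,"dz": 0,"rx": 0,"ry": 0,"rz": -0.1},{"dx": -0.64,"dy": 0.01,"dz": 0,"rx": 0,"ry": 0,"rz": -0.1},{"dx": -0.64,"dy": 0.08,"dz": 0,"rx": 0,"ry": 0,"rz": -0.1}]'

```text
time: 5.0
tcp_pos: [0.5322, -0.2299, 0.0927]
eef_rot: [0.133, 1.565, -0.133]
wrist_force: [4.3, 2.3, -2.5]
opening: 0.0135
```

```bash
python3 - <<'E'
from h import *
s=st()
E
```

```text
t 5.0 tcp [ 0.5322 -0.2299  0.0927] x [ 0.001 -0.    -1.   ] yaw -0.17 F [ 4.3  2.3 -2.5] open 0.0135 q [-0.6   0.42  1.63  0.    1.09 -0.43]
```

Tracking well and forces are low. I'll continue the arc to about θ 1.95.

Request:
carry_out --plan '[{"dx": -0.62,"dy": 0.14,"dz": 0,"rx": 0,"ry": 0,"rz": -0.1},{"dx": -0.61,"dy": 0.2,"dz": 0,"rx": 0,"ry": 0,"rz": -0.1},{"dx": -0.58,"dy": 0.26,"dz": 0,"rx": 0,"ry": 0,"rz": -0.1},{"dx": -0.56,"dy": 0.32,"dz": 0,"rx": 0,"ry": 0,"rz": -0.1},{"dx": -0.52,"dy": 0.37,"dz": 0,"rx": 0,"ry": 0,"rz": -0.1},{"dx": -0.48,"dy": 0.42,"dz": 0,"rx": 0,"ry": 0,"rz": -0.1},{"dx": -0.44,"dy": 0.47,"dz": 0,"rx": 0,"ry": 0,"rz": -0.1},{"dx": 0,"dy": 0,"dz": 0,"rx": 0,"ry": 0,"rz": 0}]'

```text
time: 5.8
tcp_pos: [0.4932, -0.208, 0.0927]
eef_rot: [0.677, 1.463, -0.677]
wrist_force: [1.2, 1.3, -1.2]
opening: 0.0135
```

Request:
carry_out --plan '[{"dx": 0,"dy": 0,"dz": 0,"rx": 0,"ry": 0,"rz": 0},{"dx": 0,"dy": 0,"dz": 0,"rx": 0,"ry": 0,"rz": 0},{"dx": 0,"dy": 0,"dz": 0,"rx": 0,"ry": 0,"rz": 0},{"dx": 0,"dy": 0,"dz": 0,"rx": 0,"ry": 0,"rz": 0},{"dx": 0,"dy": 0,"dz": 0,"rx": 0,"ry": 0,"rz": 0},{"dx": 0,"dy": 0,"dz": 0,"rx": 0,"ry": 0,"rz": 0},{"dx": 0,"dy": 0,"dz": 0,"rx": 0,"ry": 0,"rz": 0},{"dx": 0,"dy": 0,"dz": 0,"rx": 0,"ry": 0,"rz": 0}]' --gripper 0

```text
time: 6.6
tcp_pos: [0.4937, -0.2081, 0.0927]
eef_rot: [0.676, 1.463, -0.676]
wrist_force: [-0.8, -0.5, 0.0]
opening: 0.073
```

```bash
python3 - <<'E'
from h import *
s=st()
E
```

```text
t 6.6 tcp [ 0.4937 -0.2081  0.0927] x [ 0. -0. -1.] yaw -0.866 F [-0.8 -0.5  0. ] open 0.073 q [-0.61  0.35  1.74 -0.    1.05  0.26]
```

Request:
carry_out --plan '[{"dx": 0,"dy": 0,"dz": 1.5,"rx": 0,"ry": 0,"rz": 0},{"dx": 0,"dy": 0,"dz": 3,"rx": 0,"ry": 0,"rz": 0},{"dx": 0,"dy": 0,"dz": 3,"rx": 0,"ry": 0,"rz": 0},{"dx": 0.8,"dy": 0.7,"dz": 1,"rx": 0,"ry": 0,"rz": 0},{"dx": 2.5,"dy": 2.1,"dz": 0,"rx": 0,"ry": 0,"rz": 0},{"dx": 2.8,"dy": 2.5,"dz": 0,"rx": 0,"ry": 0,"rz": 0},{"dx": 2.5,"dy": 2.1,"dz": 0,"rx": 0,"ry": 0,"rz": 0},{"dx": 1.1,"dy": 0.9,"dz": 0,"rx": 0,"ry": 0,"rz": 0}]'

```text
time: 7.4
tcp_pos: [0.5923, -0.1225, 0.1767]
eef_rot: [0.675, 1.464, -0.674]
wrist_force: [0.0, -1.1, -0.8]
opening: 0.093
```

```bash
python3 - <<'E'
from h import *
cap('wrist','w3.png'); st(); cap('top','top3.png')
E
```

```text
t 7.45 tcp [ 0.5929 -0.122   0.1766] x [ 0.     0.001 -1.   ] yaw -0.863 F [ 0.9  2.1 -0. ] open 0.093 q [-0.39  0.39  1.46  0.    1.3   0.48]
```

View pics/w3.png

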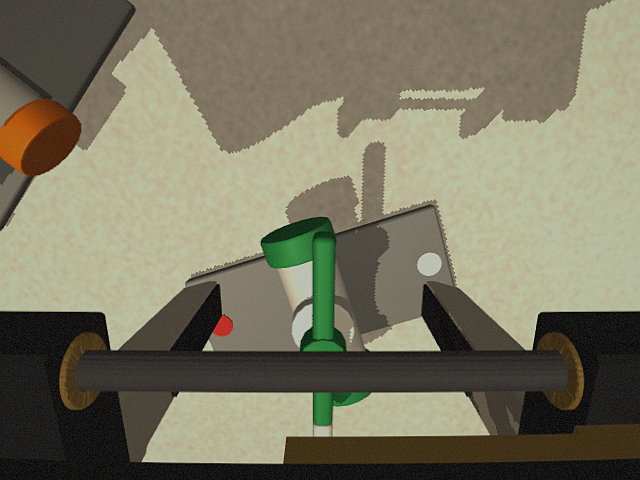

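The wrist view shows the all-green end centred between the fingers (end at (323,233), hub at (323,340)) and aligned with them. The red dot is to the left at (224,325). Descend and grip.

Request:
carry_out --plan '[{"dx": 0,"dy": 0,"dz": -1,"rx": 0,"ry": 0,"rz": 0},{"dx": 0,"dy": 0,"dz": -2,"rx": 0,"ry": 0,"rz": 0},{"dx": 0,"dy": 0,"dz": -2,"rx": 0,"ry": 0,"rz": 0},{"dx": 0,"dy": 0,"dz": -1.7,"rx": 0,"ry": 0,"rz": 0},{"dx": 0,"dy": 0,"dz": -1.2,"rx": 0,"ry": 0,"rz": 0},{"dx": 0,"dy": 0,"dz": -0.6,"rx": 0,"ry": 0,"rz": 0},{"dx": 0,"dy": 0,"dz": 0,"rx": 0,"ry": 0,"rz": 0},{"dx": 0,"dy": 0,"dz": 0,"rx": 0,"ry": 0,"rz": 0}]'

```text
time: 8.3
tcp_pos: [0.5909, -0.1255, 0.0932]
eef_rot: [0.677, 1.462, -0.677]
wrist_force: [-0.4, 0.7, 0.1]
opening: 0.093
```

Request:
carry_out --plan '[{"dx": 0,"dy": 0,"dz": 0,"rx": 0,"ry": 0,"rz": 0},{"dx": 0,"dy": 0,"dz": 0,"rx": 0,"ry": 0,"rz": 0},{"dx": 0,"dy": 0,"dz": 0,"rx": 0,"ry": 0,"rz": 0},{"dx": 0,"dy": 0,"dz": 0,"rx": 0,"ry": 0,"rz": 0},{"dx": 0,"dy": 0,"dz": 0,"rx": 0,"ry": 0,"rz": 0},{"dx": 0,"dy": 0,"dz": 0,"rx": 0,"ry": 0,"rz": 0},{"dx": 0,"dy": 0,"dz": 0,"rx": 0,"ry": 0,"rz": 0},{"dx": 0,"dy": 0,"dz": 0,"rx": 0,"ry": 0,"rz": 0}]' --gripper 1

```text
time: 9.1
tcp_pos: [0.5907, -0.1251, 0.0926]
eef_rot: [0.676, 1.463, -0.676]
wrist_force: [-0.8, 1.0, 0.6]
opening: 0.0338
```

Request:
carry_out --plan '[{"dx": 0,"dy": 0,"dz": 0,"rx": 0,"ry": 0,"rz": 0},{"dx": 0,"dy": 0,"dz": 0,"rx": 0,"ry": 0,"rz": 0},{"dx": 0,"dy": 0,"dz": 0,"rx": 0,"ry": 0,"rz": 0},{"dx": 0,"dy": 0,"dz": 0,"rx": 0,"ry": 0,"rz": 0},{"dx": 0,"dy": 0,"dz": 0,"rx": 0,"ry": 0,"rz": 0},{"dx": 0,"dy": 0,"dz": 0,"rx": 0,"ry": 0,"rz": 0},{"dx": 0,"dy": 0,"dz": 0,"rx": 0,"ry": 0,"rz": 0},{"dx": 0,"dy": 0,"dz": 0,"rx": 0,"ry": 0,"rz": 0}]'

```text
time: 9.9
tcp_pos: [0.5908, -0.1253, 0.0927]
eef_rot: [0.676, 1.462, -0.676]
wrist_force: [1.7, -2.4, -1.9]
opening: 0.0138
```

```bash
python3 - <<'E'
from h import *
s=st()
h=np.array([.542,-.1665]); d=s['tcp_pos'][:2]-h; a0=np.arctan2(d[1],d[0]); print('r',np.linalg.norm(d),'a0',a0,'theta',-0.555-(a0-np.pi))
a=a0-0.1*np.arange(14); p=h+np.linalg.norm(d)*np.c_[np.cos(a),np.sin(a)]
print((np.diff(p,axis=0)*100).round(2).tolist())
E
```

```text
t 9.9 tcp [ 0.5908 -0.1253  0.0927] x [ 0. -0. -1.] yaw -0.866 F [ 1.7 -2.4 -1.9] open 0.0138 q [-0.39  0.46  1.57 -0.    1.12  0.47]
r 0.06391039404275468 a0 0.7010399472946603 theta 1.8855527062951327
[[0.39, -0.51], [0.33, -0.54], [0.28, -0.57], [0.22, -0.6], [0.16, -0.62], [0.1, -0.63], [0.03, -0.64], [-0.03, -0.64], [-0.09, -0.63], [-0.16, -0.62], [-0.22, -0.6], [-0.28, -0.58], [-0.33, -0.54]]
```

Request:
carry_out --plan '[{"dx": 0.39,"dy": -0.51,"dz": 0,"rx": 0,"ry": 0,"rz": -0.1},{"dx": 0.33,"dy": -0.54,"dz": 0,"rx": 0,"ry": 0,"rz": -0.1},{"dx": 0.28,"dy": -0.57,"dz": 0,"rx": 0,"ry": 0,"rz": -0.1},{"dx": 0.22,"dy": -0.6,"dz": 0,"rx": 0,"ry": 0,"rz": -0.1},{"dx": 0.16,"dy": -0.62,"dz": 0,"rx": 0,"ry": 0,"rz": -0.1},{"dx": 0.1,"dy": -0.63,"dz": 0,"rx": 0,"ry": 0,"rz": -0.1},{"dx": 0.03,"dy": -0.64,"dz": 0,"rx": 0,"ry": 0,"rz": -0.1},{"dx": -0.03,"dy": -0.64,"dz": 0,"rx": 0,"ry": 0,"rz": -0.1}]'

```text
time: 10.7
tcp_pos: [0.6058, -0.1718, 0.0926]
eef_rot: [1.282, 1.162, -1.28]
wrist_force: [1.8, 2.0, -0.8]
opening: 0.0138
```

Request:
carry_out --plan '[{"dx": -0.09,"dy": -0.63,"dz": 0,"rx": 0,"ry": 0,"rz": -0.1},{"dx": -0.16,"dy": -0.62,"dz": 0,"rx": 0,"ry": 0,"rz": -0.1},{"dx": -0.22,"dy": -0.6,"dz": 0,"rx": 0,"ry": 0,"rz": -0.1},{"dx": -0.14,"dy": -0.29,"dz": 0,"rx": 0,"ry": 0,"rz": -0.05},{"dx": -0.14,"dy": -0.29,"dz": 0,"rx": 0,"ry": 0,"rz": -0.05},{"dx": 0,"dy": 0,"dz": 0,"rx": 0,"ry": 0,"rz": 0},{"dx": 0,"dy": 0,"dz": 0,"rx": 0,"ry": 0,"rz": 0},{"dx": 0,"dy": 0,"dz": 0,"rx": 0,"ry": 0,"rz": 0}]'

```text
time: 11.5
tcp_pos: [0.5984, -0.1966, 0.0927]
eef_rot: [1.564, 0.933, -1.562]
wrist_force: [3.5, 0.5, -2.2]
opening: 0.0139
```

```bash
python3 - <<'E'
from h import *
s=st()
h=np.array([.542,-.1665]); d=s['tcp_pos'][:2]-h; a0=np.arctan2(d[1],d[0]); print('theta',-0.555-(a0-np.pi))
E
```

```text
t 11.5 tcp [ 0.5984 -0.1966  0.0927] x [ 0.001  0.    -1.   ] yaw -2.065 F [ 3.5  0.5 -2.2] open 0.0139 q [-0.49  0.5   1.5   0.    1.14  1.57]
theta 3.0770829549115586
```

A last nudge towards the stop, then let go and rise.

Request:
carry_out --plan '[{"dx": -0.1,"dy": -0.16,"dz": 0,"rx": 0,"ry": 0,"rz": -0.03},{"dx": -0.1,"dy": -0.16,"dz": 0,"rx": 0,"ry": 0,"rz": -0.03},{"dx": 0,"dy": 0,"dz": 0,"rx": 0,"ry": 0,"rz": 0},{"dx": 0,"dy": 0,"dz": 0,"rx": 0,"ry": 0,"rz": 0},{"dx": 0,"dy": 0,"dz": 0,"rx": 0,"ry": 0,"rz": 0},{"dx": 0,"dy": 0,"dz": 0,"rx": 0,"ry": 0,"rz": 0},{"dx": 0,"dy": 0,"dz": 0,"rx": 0,"ry": 0,"rz": 0},{"dx": 0,"dy": 0,"dz": 0,"rx": 0,"ry": 0,"rz": 0}]'

```text
time: 12.3
tcp_pos: [0.5965, -0.1999, 0.0927]
eef_rot: [1.606, 0.893, -1.604]
wrist_force: [4.7, 0.7, -1.8]
opening: 0.0137
```

Request:
carry_out --plan '[{"dx": 0,"dy": 0,"dz": 0,"rx": 0,"ry": 0,"rz": 0},{"dx": 0,"dy": 0,"dz": 0,"rx": 0,"ry": 0,"rz": 0},{"dx": 0,"dy": 0,"dz": 0,"rx": 0,"ry": 0,"rz": 0},{"dx": 0,"dy": 0,"dz": 0,"rx": 0,"ry": 0,"rz": 0},{"dx": 0,"dy": 0,"dz": 0,"rx": 0,"ry": 0,"rz": 0},{"dx": 0,"dy": 0,"dz": 0,"rx": 0,"ry": 0,"rz": 0},{"dx": 0,"dy": 0,"dz": 0,"rx": 0,"ry": 0,"rz": 0},{"dx": 0,"dy": 0,"dz": 0,"rx": 0,"ry": 0,"rz": 0}]' --gripper 0

```text
time: 13.1
tcp_pos: [0.5959, -0.2001, 0.0926]
eef_rot: [1.605, 0.893, -1.605]
wrist_force: [-0.4, -0.4, -0.3]
opening: 0.0731
```

Request:
carry_out --plan '[{"dx": 0,"dy": 0,"dz": 1,"rx": 0,"ry": 0,"rz": 0},{"dx": 0,"dy": 0,"dz": 2.5,"rx": 0,"ry": 0,"rz": 0},{"dx": 0,"dy": 0,"dz": 3,"rx": 0,"ry": 0,"rz": 0},{"dx": 0,"dy": 0,"dz": 3,"rx": 0,"ry": 0,"rz": 0},{"dx": 0,"dy": -2,"dz": 2,"rx": 0,"ry": 0,"rz": 0},{"dx": 0,"dy": -4,"dz": 0,"rx": 0,"ry": 0,"rz": 0},{"dx": 0,"dy": -4,"dz": 0,"rx": 0,"ry": 0,"rz": 0},{"dx": 0,"dy": -2,"dz": 0,"rx": 0,"ry": 0,"rz": 0}]'

```text
time: 13.9
tcp_pos: [0.5957, -0.3232, 0.2086]
eef_rot: [1.606, 0.89, -1.606]
wrist_force: [0.1, -0.5, -1.1]
opening: 0.0929
```

Request:
carry_out --plan '[{"dx": -3,"dy": -3,"dz": 0,"rx": 0,"ry": 0,"rz": 0},{"dx": -3,"dy": -3,"dz": 0,"rx": 0,"ry": 0,"rz": 0},{"dx": -3,"dy": -3,"dz": 0,"rx": 0,"ry": 0,"rz": 0},{"dx": -3,"dy": -2,"dz": 0,"rx": 0,"ry": 0,"rz": 0},{"dx": -2,"dy": -1,"dz": 0,"rx": 0,"ry": 0,"rz": 0},{"dx": 0,"dy": 0,"dz": 0,"rx": 0,"ry": 0,"rz": 0},{"dx": 0,"dy": 0,"dz": 0,"rx": 0,"ry": 0,"rz": 0},{"dx": 0,"dy": 0,"dz": 0,"rx": 0,"ry": 0,"rz": 0}]'

```text
time: 14.7
tcp_pos: [0.457, -0.4392, 0.2078]
eef_rot: [1.605, 0.894, -1.604]
wrist_force: [0.4, 0.3, 0.0]
opening: 0.0929
```

```bash
python3 - <<'E'
from h import *
cap('top','top4.png'); st()
E
```

```text
t 14.75 tcp [ 0.4571 -0.4391  0.2078] x [ 0.001  0.    -1.   ] yaw -2.125 F [ 0.4  0.6 -0.4] open 0.0926 q [-0.94  0.42  1.34  0.    1.39  1.18]
```

View pics/top4.png

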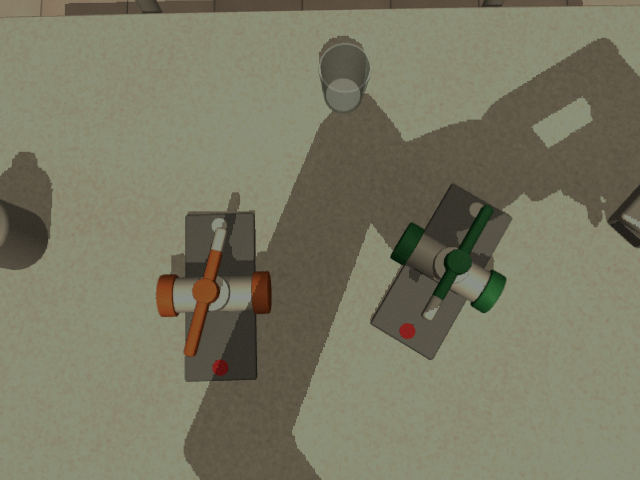

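The green bar now runs from the tail end at (488,209) to the white tip at (428,317), beside the red dot at (408,331), offset by parallax. Orange looks unchanged. I'll check both numerically.

```bash
python3 - <<'E'
from h import *
c=load('top4.png'); t=toworld(c,428,317,.12)[:2]-toworld(c,488,209,.12)[:2]
a=np.arctan2(t[1],t[0]); print('phi',a,'theta',(-0.555-a)%(2*np.pi))
A=cv2.imread('pics/top1.png');B=cv2.imread('pics/top4.png')
def orange(i):
    m=(i[...,2].astype(int)-i[...,0]>100)&(i[...,1]>40); m[:,300:]=0; y,x=np.nonzero(m); return x.mean(),y.mean(),len(x)
print(orange(A),orange(B))
E
```

```text
phi 2.598219078190504 theta 3.129966228989082
(np.float64(206.42630385487527), np.float64(298.8004535147392), 441) (np.float64(193.17921830314586), np.float64(298.9733079122974), 1049)
```

```bash
python3 -c "
from h import *
r.job_done()"
```

```text
the job is handed in; nothing more can be done
```

The green valve is closed, and I handed the job in at about 15 s of the 48 s allowed; no verdict came back.

- **White-tipped end:** I gripped it at about 0.38 rad and swung it clockwise to about 1.88 rad.
- **All-green end:** I regripped there at about 1.88 rad and swung it on to the stop. Then I let go and moved the arm clear.

**Last checks:**
- **Handle:** the final top picture puts the handle at about 3.13 rad, with 2.88 needed, and the white tip towards the red dot.
- **Arm:** the gripper was open and clear, with wrist force near zero (about 0.8 N).
- **Orange handle:** it looks unchanged, with its tip and bar at the same pixels in the first and last top pictures. My automatic colour comparison could not confirm this: it gave a 13-pixel sideways shift, with the number of matching pixels more than doubling (441 to 1,049). I put that down to the arm's moving shadow and relied on the pictures.

The first two move calls were refused because rows were missing keys; nothing moved. The first grip came in about 5 mm off and I corrected it before the fingers closed.

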